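# Sort the full core sleeve from the empties

### The arm

A 7-joint arm with a two-finger parallel gripper is mounted at the origin on a cart in front of the work surface, level with it; the furniture and walls round the work are solid. World frame = base frame: x ahead of the robot, y to its left, z up, the work surface at z = 0. Lengths are in m, angles in rad, forces in N, time in s.
With the tool pointing down it reaches from about 0.4 to 0.85 m from the base axis. Payload 10.4 kg.
Tool frame: the origin (TCP) lies midway between the tips of the shut fingers; the grasp point (between the pads) lies 19 mm behind it; z points along the fingers, y is the line along which they close (so a half turn about z gives the same grasp; the last joint's range is limited). The gripper opens to 87 mm and grips with 3 to 60 N. Pads are 19 mm wide; open, the fingers measure 117 mm over their backs; the gripper's body (75 mm by 190 mm) begins 51 mm behind the grasp point.
Start: joints at [-1.26, 0.332, -0.065, 1.46, 0.022, 1.35, -0.088], TCP at [0.205, 0.591, 0.223] pointing down, gripper open.
Joint ranges: [-2.6, 2.6], [-0.5, 2.12], [-1.47, 1.34], [0.16, 2.42], [-1.27, 4.41], [0.06, 2.06], [-2.6, 2.6]. Speed limits (rad/s): [2.22, 2.22, 2.79, 2.79, 3.14, 3.14, 3.14].

### API

Orientations are given as a unit quaternion [x, y, z, w].
In Python, from bench import r gives the robot as it stands.
- The arm moves only by the tool arm_command, never from a script. Its argument "moves" is one flat list of numbers, 4 for each row, row after row: the shift along the tool's x, y, z in cm, then the turn about the tool's z in degrees. A call has 1 to 12 rows; each row shifts and turns the commanded pose from where the row before left it, along the tool's axes as they then stand; what a row does not reach is not made up. A row lasts 1/12 s, in which the tool goes at most 41.7 mm and 7.16 degrees, less where a joint would pass 70% of its speed; a pose out of reach is approached as far as the arm can. A call with a gripper value outside its range is refused whole. "fingers" is the opening in per cent of the stroke, from 0 (shut) to 100 (fully open), set as the call begins (left out, the last holds). The fingers move at their own pace and stop on an object; "squeeze" is the grip in N (left out, the last holds). Time passes only in rows, so rows that do not move let the fingers close. It gives the time, the measured TCP pose, the force, the opening and the grip force at its end, in the units of the state.
- r.read_state(): the state, without advancing time (a new reading comes with each control period).
- r.camera(name): name is "side" or "top"; returns the picture (420x560x3 uint8, red, green, blue); there is no depth.
- r.camera_info(name): a dict with "fx", "fy", "cx", "cy" (pixels), "k1" (the pictures are not rectified: a ray, as slopes to the right and down, at radius r is drawn at 1 + k1 r^2 times it, then the intrinsics apply), "origin" and "attitude" of the camera in the world. Camera axes: x right, y up, looking along -z (the intrinsics and any distortion apply to the point x, -y, -z); pixel columns grow to the right and rows downward; lengths in m; the calibration is good to about 2 mm. A picture is of the moment at which its call begins. camera_info takes no time and is no camera call.
- r.close_job(): hands the job in; it is judged then, once.
The state is a dict: "time": time; "joint_positions": joint angles; "joint_vel": joint speeds; "joint_torque": joint torques, N m; "ee_pos": TCP position; "eef_rot": TCP orientation; "ft_force": force on the tool from outside, world axes, zero at the start; "torque": the same for the moment, N m; "width": finger opening in m; "grip_force": force on a finger pad.
Only numpy, scipy, OpenCV 4.12 (cv2) and the standard library are available. Lean on these libraries where they do the work, as an engineer would, in place of code of your own. Each camera call takes 0.05 s, during which the arm holds its last target. There are 200 camera calls.

### The job

The three capped core sleeves on the sloping rack look alike, but one still holds its solid stone core and the other two are empty. Lift them to feel which is which, then lay the full one flat in the slatted wooden crate and the two empty ones flat on the bottom of the shallow grey tray. Lower them in gently instead of dropping or throwing them, and leave the tape roll, the pebble and the stapler where they are.

Things in the scene. Friction and masses are not known exactly. Their poses are not given: they have to be found in the camera images.
- sleeve_1_center (a point): centre of a core sleeve: closed square tube 40 x 40 x 150 mm, grey plastic, fixed ribbed black end caps. x: along its length (at the start up the slope, away from the robot), y: across it, level, z: out of its upper face. All three look alike; empty about 0.11 kg, with stone core 0.40 to 0.58 kg, balanced at the middle.
- sleeve_2_center (a point): centre of a core sleeve: closed square tube 40 x 40 x 150 mm, grey plastic, fixed ribbed black end caps. x: along its length (at the start up the slope, away from the robot), y: across it, level, z: out of its upper face. All three look alike; empty about 0.11 kg, with stone core 0.40 to 0.58 kg, balanced at the middle.
- sleeve_3_center (a point): centre of a core sleeve: closed square tube 40 x 40 x 150 mm, grey plastic, fixed ribbed black end caps. x: along its length (at the start up the slope, away from the robot), y: across it, level, z: out of its upper face. All three look alike; empty about 0.11 kg, with stone core 0.40 to 0.58 kg, balanced at the middle.
- rack: fixed open wooden rack, 290 mm wide (y); origin on the table under its middle; x away from the robot, up the 32 degree slope. The sleeves lie loose on its two bars at y -90, 0, +90 mm (any order), centres 98 mm up, lower ends on a stop. Bars (22 mm) cross 50 mm either side of a sleeve's middle; between them it is open below. Guide blocks beside the sleeves on the lower bar are 10 mm high.
- crate_in (a point): centre of the inner floor of the fixed slatted crate of light wood, for the full sleeve: 200 mm long (its x), 140 mm wide (its y), 45 mm high outside, walls 6 mm, floor 6 mm; room for one sleeve laid along its x, in the middle. It stands on one side of the rack and the tray on the other; which is left changes.
- tray_in (a point): centre of the inner floor of the fixed plain grey tray with smooth low walls, for the two empties: 200 mm long (its x), 220 mm wide (its y), 26 mm high outside, walls and floor 5 mm; two sleeves fit side by side along its x, 45 mm either side of the middle.
- crate: the slatted crate; origin at the centre of its underside, axes as point crate_in
- tray: the plain tray; origin at the centre of its underside, axes as point tray_in
- masking_tape_roll: masking tape roll: cream ring 95 mm across, 24 mm high, in front of the rack, to the left; a bystander, stands loose; origin at the centre of its underside
- grinder_stone: grinder stone: grey pebble 55 x 89 x 40 mm, in front of the rack; a bystander, stands loose; origin at the centre of its underside
- stapler: stapler: blue stapler 36 x 145 x 48 mm, in front of the rack, to the right; a bystander, stands loose; origin at the centre of its underside

How it is judged:
By the outcome, as a careful person would: the job done as asked, in the order asked, and still so for the second after the job is handed in, with the robot touching nothing.
It also fails if it takes over 67 s, if anything falls off the work surface, if the arm or the gripper's body presses on something with over 40 N, if the wrist force passes 120 N, or if a joint passes its speed limit or range.

## Working session

There is one attempt and no reset: what is moved stays moved. The work goes in short steps, Python scripts to look and compute and a tool call to move; the robot and the scene stay as the last step left them, time stands still between calls to the robot, and variables do not carry over. Pictures are saved under pics/ and viewed, at most 10 in all, crops included, and the job is handed in when it is done.

Besides the shell and the picture viewer there is one more tool, called after ">>>" as name(argument=value, ...) on one line, values as JSON. arm_command: Moves the arm, as the interface text tells. Its arguments: {"type":"object","properties":{"moves":{"type":"array"},"fingers":{"type":"number"},"squeeze":{"type":"number"}},"required":["moves"]}

```bash
ls; mkdir -p pics
python3 - <<'E'
from bench import r
import cv2
for n in("top","side"):
    cv2.imwrite(f"pics/{n}0.png",r.camera(n)[:,:,::-1]); print(r.camera_info(n))
s=r.read_state(); print(s)
E
```

```text
pics
{'fx': 492.84723586491685, 'fy': 492.84723586491685, 'cx': 278.13740000265653, 'cy': 211.07702054797582, 'k1': 0.022714016994487485, 'origin': array([ 0.41824684, -0.013788  ,  1.21839884]), 'attitude': array([-0.02818091,  0.02827075,  0.70832718, -0.70475471])}
{'fx': 516.4348725863005, 'fy': 516.4348725863005, 'cx': 281.349712175135, 'cy': 211.3980159727459, 'k1': -0.18406210792607752, 'origin': array([0.54988416, 1.34132021, 0.8439046 ]), 'attitude': array([0.00650847, 0.50725431, 0.86169479, 0.01152328])}
{'time': 0.1, 'joint_positions': array([-1.25961281,  0.33279428, -0.0647141 ,  1.46084555,  0.02161412,
        1.34991394, -0.08846709]), 'joint_vel': array([ 0.0015301 ,  0.00018884,  0.00072182, -0.00079179,  0.0004222 ,
       -0.00108371,  0.00081201]), 'joint_torque': array([ 1.21163532e-03, -6.24549937e+01,  2.46417860e-02, -3.90715098e+01,
       -6.13152841e-02,  3.65329860e-02,  9.13586518e-05]), 'ee_pos': array([0.20464911, 0.59017864, 0.22184816]), 'eef_rot': array([ 1.66084390e-01,  9.86111340e-01, -6.28416007e-04, -7.19577534e-05]), 'ft_force': array([-0.31072543, -0.37613222, -0.05312364]), 'torque': array([-0.01533081, -0.01175393,  0.05027371]), 'grip_force': 0.0, 'width': 0.08672343053750528}
```

View pics/top0.png

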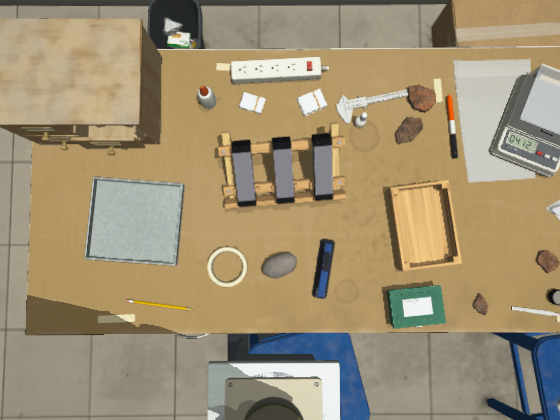

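View pics/side0.png

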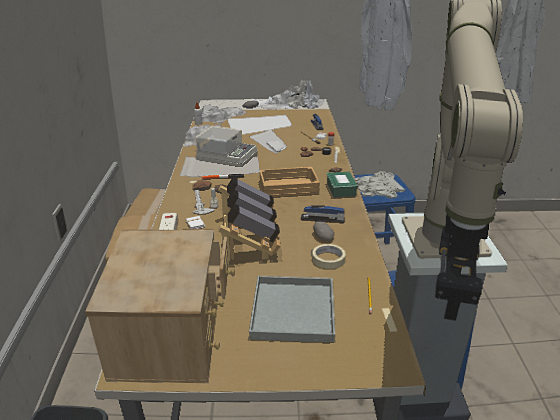

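```bash
cat > h.py <<'E'
import numpy as np, cv2
from scipy.spatial.transform import Rotation as R
from bench import r
def ray(n,u,v):
    c=r.camera_info(n); K=np.array([[c['fx'],0,c['cx']],[0,c['fy'],c['cy']],[0,0,1]])
    p=cv2.undistortPoints(np.array([[[u,v]]],float),K,np.array([c['k1'],0,0,0]))[0,0]
    return np.array(c['origin']),R.from_quat(c['attitude']).apply([p[0],-p[1],-1])
def at(n,u,v,z):
    o,d=ray(n,u,v); return o+d*(z-o[2])/d[2]
def proj(n,P):
    c=r.camera_info(n); q=R.from_quat(c['attitude']).inv().apply(np.array(P)-c['origin'])
    s=np.array([q[0],-q[1]])/-q[2]; s=s*(1+c['k1']*s@s)
    return s*c['fx']+[c['cx'],c['cy']]
E
python3 - <<'E'
import cv2,numpy as np
a=cv2.imread('pics/top0.png')
f=lambda x0,x1,y0,y1,k:cv2.resize(a[y0:y1,x0:x1],None,fx=k,fy=k,interpolation=cv2.INTER_CUBIC)
def grid(im,x0,y0,k):
    for x in range(0,im.shape[1],10*k):
        cv2.line(im,(x,0),(x,6),(0,0,255),1); cv2.putText(im,str(x0+x//k),(x,16),0,.35,(0,0,255))
    for y in range(0,im.shape[0],10*k):
        cv2.line(im,(0,y),(6,y),(0,0,255),1); cv2.putText(im,str(y0+y//k),(8,y+4),0,.35,(0,0,255))
    return im
cv2.imwrite('pics/rack.png',grid(f(210,360,120,220,5),210,120,5))
cv2.imwrite('pics/tc.png',np.hstack([grid(f(80,190,170,275,4),80,170,4),grid(f(383,468,170,275,4),383,170,4)]))
E
```

```text
(no output)
```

View pics/rack.png

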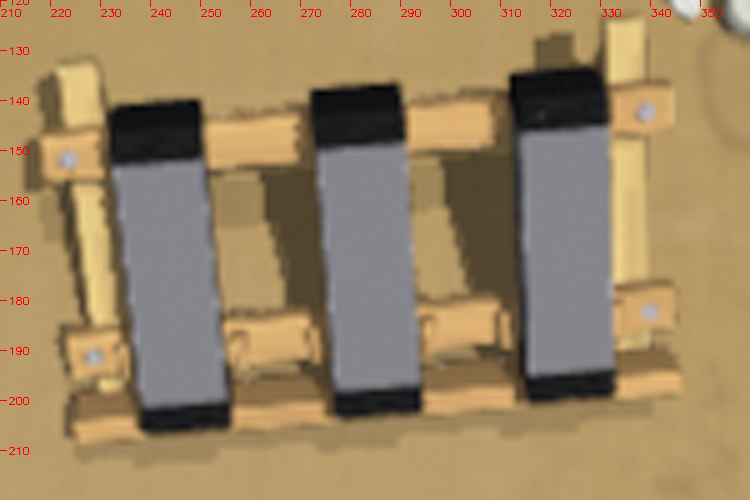

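View pics/tc.png

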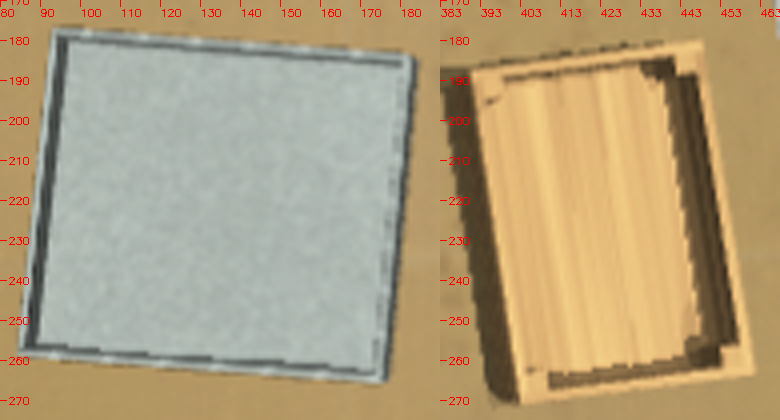

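```bash
cat > fit.py <<'E'
from h import *
from scipy.optimize import least_squares
def box(name,px,z,lx,ly,zin):
    P=np.array([at('top',u,v,z)[:2] for u,v in px]) # TL TR BR BL
    M=np.array([[lx,ly],[lx,-ly],[-lx,-ly],[-lx,ly]])/2
    f=lambda p:(np.c_[M@np.array([[np.cos(p[2]),np.sin(p[2])],[-np.sin(p[2]),np.cos(p[2])]])+p[:2]]-P).ravel()
    s=least_squares(f,[*P.mean(0),0]); print(name,s.x.round(4),np.degrees(s.x[2]).round(2),'res mm',(s.fun*1e3).round(1))
box('tray',[(93.75,177),(183.2,183.75),(175.8,265),(85,258.25)],.026,.2,.22,.005)
box('crate',[(390.5,187.5),(448,180),(461.75,263.25),(403,270.75)],.045,.2,.14,.006)
px=[[(238,206.2),(256,205.6),(232.4,153.4),(250.4,152)],[(277,203.4),(294,202.4),(273,150.2),(290.8,148.8)],[(315.6,200.4),(332.6,199.4),(313.8,147),(331.6,145.6)]]
a=np.radians(32);ca,sa=np.cos(a),np.sin(a)
def pts(p):
    out=[]
    for y0 in(.09,0,-.09):
        for X,y in((-.075,.02),(-.075,-.02),(.075-p[3],.02),(.075-p[3],-.02)):
            l=np.array([X*ca-.02*sa,y0+y,.098+X*sa+.02*ca])
            out.append([p[0]+np.cos(p[2])*l[0]-np.sin(p[2])*l[1],p[1]+np.sin(p[2])*l[0]+np.cos(p[2])*l[1],l[2]])
    return out
s=least_squares(lambda p:(np.array([proj('top',q) for q in pts(p)])-np.array(px).reshape(-1,2)).ravel(),[.56,0,0,.015])
p=s.x;print('rack',p.round(4),np.degrees(p[2]),s.fun.reshape(-1,2).round(1).tolist())
for y0 in(.09,0,-.09): print((p[0]-np.sin(p[2])*y0).round(4),(p[1]+np.cos(p[2])*y0).round(4))
st=r.read_state(); print(st['ee_pos'],R.from_quat(st['eef_rot']).as_matrix().round(4))
for u,v in((227,266),(279,265),(325,268)):print(at('top',u,v,.03).round(3))
E
python3 fit.py
```

```text
tray [ 0.492   0.3333 -0.0803] -4.6 res mm [ 1.4  0.9  1.3 -1.1 -1.4 -0.8 -1.3  1. ]
crate [ 0.477  -0.365   0.1259] 7.21 res mm [-0.   0.5  0.2 -0.7  0.1 -0.  -0.3  0.2]
rack [ 0.6028 -0.0261  0.0728  0.0181] 4.170932109894405 [[0.4, 0.4], [-0.4, -0.4], [-0.1, -0.1], [-0.0, -0.1], [-0.0, 0.2], [0.1, -0.2], [-0.0, 0.0], [0.3, 0.0], [-0.1, 0.2], [-0.0, -0.2], [-0.2, 0.1], [0.1, 0.1]]
0.5962 0.0636
0.6028 -0.0261
0.6093 -0.1159
[0.20464911 0.59017864 0.22184816] [[-9.448e-01  3.276e-01 -4.000e-04]
 [ 3.276e-01  9.448e-01 -1.200e-03]
 [-1.000e-04 -1.300e-03 -1.000e+00]]
[0.382 0.109 0.03 ]
[ 0.384 -0.016  0.03 ]
[ 0.376 -0.126  0.03 ]
```

Create to.py:
```python
import sys
from h import *
G={'rack':4.17,'tray':-4.6,'crate':7.21}
def to(x,y,z,yaw):
    s=r.read_state(); M=R.from_quat(s['eef_rot']).as_matrix(); e=s['ee_pos']
    d=(M.T@(np.array([x,y,z])-e))*100
    h=np.degrees(np.arctan2(M[1,0],M[0,0])); t=-((yaw+180-h+180)%360-180)
    print('shift cm',d.round(2),'turn',round(t,2),'pos',e.round(4),'F',s['ft_force'].round(2),'w',round(s['width'],4),'g',round(s['grip_force'],1),'t',round(s['time'],2),'q',s['joint_positions'].round(2))
if __name__=='__main__':
    a=[float(v) for v in sys.argv[1:4]]; to(*a,G[sys.argv[4]])
```

```text
(no output)
```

>>> arm_command(moves=[-2.7,-2.8,0,0,-2.7,-2.8,0,0,-2.7,-2.8,0,0,-2.7,-2.8,0,0,-2.7,-2.8,0,0,-2.7,-2.8,0,0,-2.7,-2.8,0,0,-2.7,-2.8,0,0,-2.7,-2.8,0,0,-2.7,-2.8,0,0,-2.7,-2.8,0,0,-2.7,-2.8,0,0], fingers=100)

```text
time: 1.1
ee_pos: [0.401, 0.165, 0.2225]
eef_rot: [0.166, 0.986, 0.0, -0.0]
ft_force: [1.5, 0.3, 0.2]
width: 0.087
grip_force: 0.0
```

>>> arm_command(moves=[-2.7,-2.8,0,0,-2.7,-2.8,0,0,-2.7,-2.8,0,0,0,0,0,-6,0,0,0,-6,0,0,0,-6,0,0,0,-5.3,0,0,0,0,0,0,0,0])

```text
time: 1.85
ee_pos: [0.4496, 0.061, 0.2224]
eef_rot: [-0.035, 0.999, 0.0, -0.0]
ft_force: [-0.2, 0.2, -0.2]
width: 0.0868
grip_force: 0.0
```

```bash
python3 to.py .596 .0636 .083 rack
```

```text
shift cm [-14.62  -0.76  13.93] turn -0.16 pos [0.4496 0.061  0.2224] F [-0.2   0.2  -0.22] w 0.0868 g 0.0 t 1.85 q [-0.72 -0.08  0.46  1.91  0.04  1.3   1.38]
```

>>> arm_command(moves=[-2.92,-0.15,0,0,-2.92,-0.15,0,0,-2.92,-0.15,0,0,-2.92,-0.15,0,0,-2.92,-0.15,0,0,0,0,2.6,0,0,0,2.6,0,0,0,2.6,0,0,0,2.4,0,0,0,1.6,0,0,0,1.1,0,0,0,0.8,0])

```text
time: 2.85
ee_pos: [0.5955, 0.0642, 0.0843]
eef_rot: [-0.035, 0.999, -0.0, -0.001]
ft_force: [-0.4, 0.6, 1.0]
width: 0.0871
grip_force: 0.0
```

>>> arm_command(moves=[0,0,0,0,0,0,0,0,0,0,0,0,0,0,0,0,0,0,0,0,0,0,0,0,0,0,0,0], fingers=0, squeeze=25)

```text
time: 3.43
ee_pos: [0.5961, 0.0642, 0.0859]
eef_rot: [-0.036, 0.999, 0.0, 0.0]
ft_force: [0.0, 0.7, -0.0]
width: 0.0486
grip_force: 0.0
```

```bash
python3 to.py .596 .0636 .085 rack
```

```text
shift cm [ 0.02 -0.06  0.09] turn -0.0 pos [0.5961 0.0642 0.0859] F [ 0.04  0.68 -0.04] w 0.0486 g 0.0 t 3.43 q [-0.59  0.42  0.51  1.71 -0.23  1.07  1.63]
```

Fingers still closing; finish the closing, then lift 3 cm.

>>> arm_command(moves=[0,0,0,0,0,0,0,0,0,0,0,0,0,0,0,0,0,0,0,0])

```text
time: 3.85
ee_pos: [0.5961, 0.064, 0.0857]
eef_rot: [-0.036, 0.999, -0.0, 0.0]
ft_force: [0.2, -1.6, 2.2]
width: 0.0396
grip_force: 25.0
```

>>> arm_command(moves=[0,0,-0.4,0,0,0,-0.8,0,0,0,-0.8,0,0,0,-0.7,0,0,0,-0.3,0,0,0,0,0,0,0,0,0,0,0,0,0])

```text
time: 4.52
ee_pos: [0.5957, 0.0643, 0.1152]
eef_rot: [-0.036, 0.999, 0.0, -0.0]
ft_force: [0.1, 0.2, -4.5]
width: 0.0395
grip_force: 25.0
```

```bash
python3 to.py .596 .0636 .085 rack; python3 -c "
from h import *
cv2.imwrite('pics/l1.png',cv2.resize(r.camera('side')[140:290,150:400,::-1],None,fx=3,fy=3))"
```

```text
shift cm [-0.03 -0.07  3.02] turn 0.01 pos [0.5957 0.0643 0.1152] F [ 0.14  0.18 -4.52] w 0.0395 g 25.0 t 4.52 q [-0.6   0.38  0.52  1.69 -0.21  1.13  1.62]
```

View pics/l1.png

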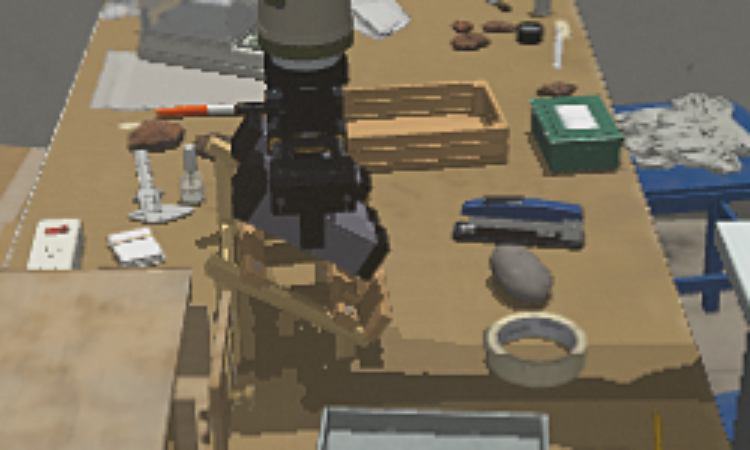

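>>> arm_command(moves=[0,0,-1.5,0,0,0,-2.5,0,0,0,-3,0,0,0,-3,0,0,0,-2.5,0,0,0,-1,0], squeeze=30)

```text
time: 5.07
ee_pos: [0.5972, 0.0641, 0.2541]
eef_rot: [-0.036, 0.999, 0.001, 0.002]
ft_force: [0.0, -0.2, -4.4]
width: 0.0396
grip_force: 30.0
```

```bash
python3 to.py .477 -.365 .25 crate
```

```text
shift cm [ 15.1  -41.92   0.3 ] turn -3.05 pos [0.5972 0.0641 0.2541] F [ 0.01 -0.16 -4.37] w 0.0396 g 30.0 t 5.07 q [-0.63  0.28  0.55  1.51 -0.15  1.39  1.58]
```

>>> arm_command(moves=[0.6,-1.8,0,0,1.25,-3.5,0,0,1.25,-3.5,0,0,1.25,-3.5,0,0,1.25,-3.5,0,0,1.25,-3.5,0,0,1.25,-3.5,0,0,1.25,-3.5,0,0,1.25,-3.5,0,0,1.25,-3.5,0,0,1.25,-3.5,0,0,1.25,-3.5,0,0])

```text
time: 6.07
ee_pos: [0.4812, -0.3495, 0.2493]
eef_rot: [-0.037, 0.999, 0.0, -0.0]
ft_force: [0.8, 0.6, -4.7]
width: 0.0398
grip_force: 30.0
```

>>> arm_command(moves=[0.75,-1.6,0,0,0,0,0,-3,0,0,0,0])

```text
time: 6.32
ee_pos: [0.4745, -0.366, 0.2492]
eef_rot: [-0.062, 0.998, 0.0, -0.001]
ft_force: [1.1, 0.5, -6.2]
width: 0.0397
grip_force: 30.0
```

```bash
python3 to.py .477 -.365 .1 crate
```

```text
shift cm [-0.29  0.06 14.92] turn -0.08 pos [ 0.4745 -0.366   0.2492] F [ 1.13  0.52 -6.2 ] w 0.0397 g 30.0 t 6.32 q [-0.04  0.32  0.78  1.53 -0.23  1.39  2.46]
```

>>> arm_command(moves=[-0.3,0,1.5,0,0,0,3,0,0,0,3,0,0,0,3,0,0,0,3,0,0,0,2.5,0,0,0,1.8,0,0,0,1,0,0,0,0.5,0,0,0,0,0])

```text
time: 7.15
ee_pos: [0.4788, -0.3636, 0.0567]
eef_rot: [-0.063, 0.998, 0.0, -0.001]
ft_force: [0.2, -0.5, -5.8]
width: 0.0398
grip_force: 30.0
```

>>> arm_command(moves=[0,0,0,0,0,0,0.4,0,0,0,0.4,0,0,0,0.4,0,0,0,0.4,0,0,0,0,0], squeeze=12)

```text
time: 7.65
ee_pos: [0.479, -0.3641, 0.0411]
eef_rot: [-0.063, 0.998, 0.0, 0.0]
ft_force: [1.0, -0.7, -2.9]
width: 0.0397
grip_force: 12.0
```

```bash
python3 to.py .477 -.365 .0125 crate
```

```text
shift cm [ 0.21 -0.06  2.86] turn -0.02 pos [ 0.479  -0.3641  0.0411] F [ 0.97 -0.74 -2.9 ] w 0.0397 g 12.0 t 7.65 q [ 0.06  0.52  0.66  1.74 -0.37  1.01  2.55]
```

>>> arm_command(moves=[0,0,0.4,0,0,0,0.4,0,0,0,0.4,0,0,0,0.4,0,0,0,0.4,0,0,0,0,0])

```text
time: 8.15
ee_pos: [0.478, -0.364, 0.0203]
eef_rot: [-0.062, 0.998, 0.0, -0.001]
ft_force: [0.2, -0.7, -5.4]
width: 0.0403
grip_force: 12.0
```

>>> arm_command(moves=[0,0,0.3,0,0,0,0.2,0,0,0,0.2,0,0,0,0,0,0,0,0,0])

```text
time: 8.57
ee_pos: [0.479, -0.3643, 0.0149]
eef_rot: [-0.063, 0.998, 0.0, 0.0]
ft_force: [-1.3, 1.3, 3.1]
width: 0.04
grip_force: 12.0
```

```bash
python3 to.py .477 -.365 .0125 crate; python3 -c "
from h import *
cv2.imwrite('pics/c1.png',cv2.resize(r.camera('side')[140:240,220:400,::-1],None,fx=4,fy=4,interpolation=2))"
```

```text
shift cm [ 0.21 -0.04  0.24] turn -0.04 pos [ 0.479  -0.3643  0.0149] F [-1.28  1.26  3.09] w 0.04 g 12.0 t 8.57 q [ 0.09  0.55  0.62  1.76 -0.38  0.96  2.56]
```

View pics/c1.png

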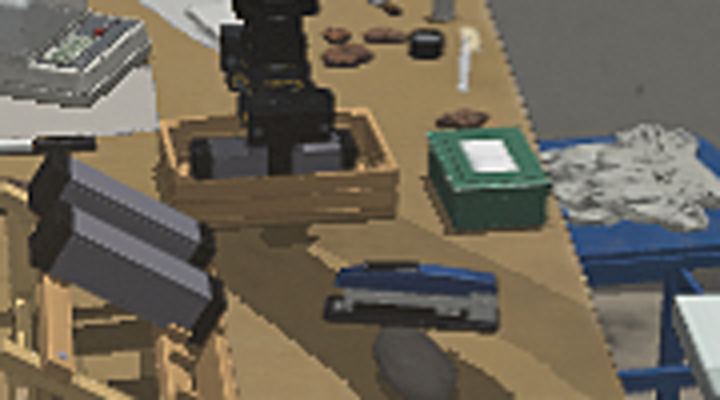

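>>> arm_command(moves=[0,0,0,0,0,0,0,0,0,0,0,0,0,0,0,0,0,0,-0.5,0,0,0,-1.5,0,0,0,-3,0,0,0,-4,0,0,0,-4,0,0,0,-4,0,0,0,-3,0,0,0,-1,0], fingers=70)

```text
time: 9.62
ee_pos: [0.4799, -0.3659, 0.2302]
eef_rot: [-0.062, 0.998, -0.002, 0.003]
ft_force: [-0.4, -0.6, -0.5]
width: 0.0608
grip_force: 0.0
```

```bash
python3 to.py .6028 -.0261 .085 rack
```

```text
shift cm [-16.33  32.24  14.49] turn 2.97 pos [ 0.4799 -0.3659  0.2302] F [-0.41 -0.6  -0.47] w 0.0608 g 0.0 t 9.62 q [-0.    0.32  0.73  1.55 -0.22  1.34  2.44]
```

>>> arm_command(moves=[-1.8,3.55,0,0,-1.8,3.55,0,0,-1.8,3.55,0,0,-1.8,3.55,0,0,-1.8,3.55,0,0,-1.8,3.55,0,0,-1.8,3.55,0,0,-1.8,3.55,0,0,-1.8,3.55,0,0,-0.1,0.3,0,3,0,0,2,0,0,0,0,0], fingers=100)

```text
time: 10.62
ee_pos: [0.599, -0.023, 0.2015]
eef_rot: [-0.037, 0.999, -0.0, -0.002]
ft_force: [-1.1, -0.4, -0.5]
width: 0.0869
grip_force: 0.0
```

```bash
python3 to.py .6028 -.0261 .085 rack
```

```text
shift cm [-0.41 -0.33 11.64] turn 0.09 pos [ 0.599  -0.023   0.2015] F [-1.09 -0.35 -0.48] w 0.0869 g 0.0 t 10.62 q [-0.49  0.31  0.56  1.59 -0.17  1.3   1.74]
```

>>> arm_command(moves=[-0.4,-0.3,1,0,0,0,2.5,0,0,0,2.5,0,0,0,2.3,0,0,0,1.6,0,0,0,1.0,0,0,0,0.6,0,0,0,0,0])

```text
time: 11.28
ee_pos: [0.6042, -0.0273, 0.0889]
eef_rot: [-0.036, 0.999, -0.0, -0.001]
ft_force: [-0.2, -0.6, 0.3]
width: 0.0869
grip_force: 0.0
```

```bash
python3 to.py .6028 -.0261 .085 rack
```

```text
shift cm [0.13 0.13 0.39] turn -0.04 pos [ 0.6042 -0.0273  0.0889] F [-0.17 -0.55  0.29] w 0.0869 g 0.0 t 11.28 q [-0.45  0.43  0.53  1.69 -0.24  1.08  1.79]
```

Good. Close with 15 N and lift.

>>> arm_command(moves=[0.1,0.1,0.4,0,0,0,0,0,0,0,0,0,0,0,0,0,0,0,0,0,0,0,0,0,0,0,0,0,0,0,0,0,0,0,0,0,0,0,0,0,0,0,0,0,0,0,0,0], fingers=0, squeeze=15)

```text
time: 12.28
ee_pos: [0.6035, -0.0258, 0.0856]
eef_rot: [-0.036, 0.999, 0.0, 0.0]
ft_force: [-1.5, 0.0, 2.5]
width: 0.0401
grip_force: 15.0
```

>>> arm_command(moves=[0,0,-0.4,0,0,0,-0.8,0,0,0,-0.8,0,0,0,-0.7,0,0,0,-0.3,0,0,0,0,0,0,0,0,0])

```text
time: 12.87
ee_pos: [0.6035, -0.0257, 0.1157]
eef_rot: [-0.036, 0.999, 0.0, 0.0]
ft_force: [0.5, 0.5, -1.7]
width: 0.0396
grip_force: 15.0
```

>>> arm_command(moves=[0,0,-1.5,0,0,0,-2.5,0,0,0,-3,0,0,0,-3,0,0,0,-2.5,0,0,0,-1,0,0,0,0,0])

```text
time: 13.45
ee_pos: [0.6044, -0.0259, 0.2525]
eef_rot: [-0.036, 0.999, 0.0, 0.002]
ft_force: [0.3, -0.6, -1.1]
width: 0.0396
grip_force: 15.0
```

```bash
python3 -c "
import numpy as np
a=np.radians(-4.6)
for s in(1,-1): print(.492-np.sin(a)*.045*s, .3333+np.cos(a)*.045*s)"; python3 to.py .488 .2884 .25 tray
```

```text
0.4956089515947986 0.3781550495305311
0.48839104840520137 0.2884449504694689
shift cm [ 9.32 32.19  0.22] turn 8.77 pos [ 0.6044 -0.0259  0.2525] F [ 0.34 -0.61 -1.14] w 0.0396 g 15.0 t 13.45 q [-0.49  0.29  0.57  1.5  -0.16  1.39  1.73]
```

>>> arm_command(moves=[0.36,1.87,0,0,0.72,3.74,0,0,0.72,3.74,0,0,0.72,3.74,0,0,0.72,3.74,0,0,0.72,3.74,0,0,0.72,3.74,0,0,0.72,3.74,0,0,0.72,3.74,0,0,0.72,3.74,0,0,0.72,3.74,0,0,0.36,1.87,0,0])

```text
time: 14.45
ee_pos: [0.4908, 0.3838, 0.2474]
eef_rot: [-0.039, 0.999, -0.0, -0.002]
ft_force: [-0.6, 0.5, -1.1]
width: 0.04
grip_force: 15.0
```

>>> arm_command(moves=[0,0,0,4.4,0,0,0,4.4,0,0,0,0,0,0,0,0])

```text
time: 14.78
ee_pos: [0.494, 0.3783, 0.2486]
eef_rot: [0.039, 0.999, -0.001, -0.001]
ft_force: [0.3, -0.4, -1.2]
width: 0.0398
grip_force: 15.0
```

```bash
python3 to.py .4956 .3782 .055 tray
```

```text
shift cm [-0.19  0.04 19.36] turn 0.1 pos [0.494  0.3783 0.2486] F [ 0.29 -0.37 -1.22] w 0.0398 g 15.0 t 14.78 q [-1.01  0.32  0.36  1.45 -0.11  1.4   0.85]
```

>>> arm_command(moves=[-0.2,0,1.5,0,0,0,3,0,0,0,3,0,0,0,3,0,0,0,3,0,0,0,2.5,0,0,0,1.8,0,0,0,1,0,0,0,0.5,0,0,0,0,0])

```text
time: 15.62
ee_pos: [0.4962, 0.3781, 0.0567]
eef_rot: [0.04, 0.999, -0.0, -0.0]
ft_force: [-0.8, -0.4, -0.7]
width: 0.0402
grip_force: 15.0
```

>>> arm_command(moves=[0,0,0,0,0,0,0.4,0,0,0,0.4,0,0,0,0.4,0,0,0,0.4,0,0,0,0.4,0,0,0,0.4,0,0,0,0.4,0,0,0,0,0], squeeze=6)

```text
time: 16.37
ee_pos: [0.4958, 0.3783, 0.0284]
eef_rot: [0.04, 0.999, -0.001, -0.001]
ft_force: [-0.4, -0.1, -0.2]
width: 0.0398
grip_force: 6.0
```

>>> arm_command(moves=[0,0,0.3,0,0,0,0.3,0,0,0,0.3,0,0,0,0.2,0,0,0,0,0])

```text
time: 16.78
ee_pos: [0.4961, 0.3784, 0.018]
eef_rot: [0.04, 0.999, -0.0, -0.0]
ft_force: [0.5, -0.2, -1.2]
width: 0.04
grip_force: 6.0
```

```bash
python3 to.py .4956 .3782 .0125 tray;python3 -c "
from h import *
cv2.imwrite('pics/t1.png',cv2.resize(r.camera('side')[230:350,220:380,::-1],None,fx=4,fy=4,interpolation=2))"
```

```text
shift cm [ 0.05 -0.03  0.55] turn -0.02 pos [0.4961 0.3784 0.018 ] F [ 0.55 -0.23 -1.21] w 0.04 g 6.0 t 16.78 q [-0.97  0.53  0.31  1.68 -0.19  0.96  0.9 ]
```

View pics/t1.png

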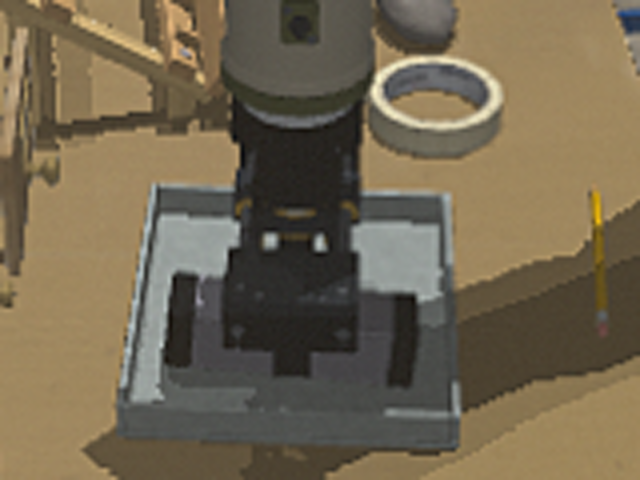

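>>> arm_command(moves=[0,0,0.2,0,0,0,0.2,0,0,0,0.1,0,0,0,0,0,0,0,0,0])

```text
time: 17.25
ee_pos: [0.4963, 0.3785, 0.0134]
eef_rot: [0.04, 0.999, -0.0, -0.0]
ft_force: [-0.2, -0.1, -0.8]
width: 0.0402
grip_force: 6.0
```

```bash
python3 to.py .4956 .3782 .0125 tray
```

```text
shift cm [ 0.06 -0.04  0.09] turn -0.02 pos [0.4963 0.3785 0.0134] F [-0.19 -0.1  -0.77] w 0.0402 g 6.0 t 17.25 q [-0.97  0.53  0.31  1.68 -0.19  0.96  0.9 ]
```

>>> arm_command(moves=[0,0,0.15,0,0,0,0.05,0,0,0,0,0])

```text
time: 17.5
ee_pos: [0.4966, 0.3787, 0.012]
eef_rot: [0.04, 0.999, 0.0, 0.0]
ft_force: [-1.4, -1.2, 3.6]
width: 0.0402
grip_force: 6.0
```

>>> arm_command(moves=[0,0,0,0,0,0,0,0,0,0,0,0,0,0,0,0,0,0,-0.5,0,0,0,-1.5,0,0,0,-3,0,0,0,-4,0,0,0,-4,0,0,0,-4,0,0,0,-3,0,0,0,-1,0], fingers=65)

```text
time: 18.5
ee_pos: [0.4981, 0.3795, 0.2278]
eef_rot: [0.041, 0.999, 0.003, 0.003]
ft_force: [0.3, 1.1, -0.3]
width: 0.0563
grip_force: 0.0
```

```bash
python3 to.py .6093 -.1159 .085 rack
```

```text
shift cm [-15.02 -48.56  14.07] turn -8.82 pos [0.4981 0.3795 0.2278] F [ 0.29  1.09 -0.35] w 0.0563 g 0.0 t 18.5 q [-1.    0.33  0.36  1.48 -0.12  1.35  0.85]
```

>>> arm_command(moves=[-1.2,-3.9,0,0,-1.2,-3.9,0,0,-1.2,-3.9,0,0,-1.2,-3.9,0,0,-1.2,-3.9,0,0,-1.2,-3.9,0,0,-1.2,-3.9,0,0,-1.2,-3.9,0,0,-1.2,-3.9,0,0,-1.2,-3.9,0,0,-1.2,-3.9,0,0,-1.2,-3.9,0,0], fingers=100)

```text
time: 19.5
ee_pos: [0.6022, -0.1014, 0.2215]
eef_rot: [0.04, 0.999, 0.0, 0.0]
ft_force: [0.4, 1.0, 0.3]
width: 0.0867
grip_force: 0.0
```

>>> arm_command(moves=[-0.6,-1.8,0,0,0,0,0,-4.4,0,0,0,-4.4,0,0,2,0,0,0,0,0])

```text
time: 19.92
ee_pos: [0.6054, -0.1177, 0.1985]
eef_rot: [-0.036, 0.999, 0.0, -0.002]
ft_force: [-0.4, 0.1, -1.5]
width: 0.087
grip_force: 0.0
```

```bash
python3 to.py .6093 -.1159 .085 rack
```

```text
shift cm [-0.45  0.14 11.35] turn -0.0 pos [ 0.6054 -0.1177  0.1985] F [-0.37  0.12 -1.51] w 0.087 g 0.0 t 19.92 q [-0.35  0.36  0.6   1.54 -0.21  1.3   1.92]
```

>>> arm_command(moves=[-0.4,0.1,1,0,0,0,2.5,0,0,0,2.5,0,0,0,2.3,0,0,0,1.6,0,0,0,1.0,0,0,0,0.6,0,0,0,0,0,0,0,0,0])

```text
time: 20.67
ee_pos: [0.6112, -0.1167, 0.0873]
eef_rot: [-0.036, 0.999, -0.0, 0.0]
ft_force: [0.4, -0.3, -0.3]
width: 0.0868
grip_force: 0.0
```

```bash
python3 to.py .6093 -.1159 .085 rack
```

```text
shift cm [0.19 0.09 0.22] turn 0.0 pos [ 0.6112 -0.1167  0.0873] F [ 0.4  -0.27 -0.33] w 0.0868 g 0.0 t 20.67 q [-0.32  0.47  0.56  1.65 -0.28  1.1   1.96]
```

>>> arm_command(moves=[0.2,0.1,0.2,0,0,0,0,0,0,0,0,0,0,0,0,0,0,0,0,0,0,0,0,0,0,0,0,0,0,0,0,0,0,0,0,0,0,0,0,0,0,0,0,0,0,0,0,0], fingers=0, squeeze=15)

```text
time: 21.67
ee_pos: [0.6087, -0.1158, 0.0845]
eef_rot: [-0.036, 0.999, 0.0, 0.0]
ft_force: [-0.3, -0.4, 0.5]
width: 0.04
grip_force: 15.0
```

>>> arm_command(moves=[0,0,-0.4,0,0,0,-0.8,0,0,0,-0.8,0,0,0,-0.7,0,0,0,-0.3,0,0,0,0,0,0,0,0,0])

```text
time: 22.25
ee_pos: [0.6087, -0.1157, 0.1147]
eef_rot: [-0.037, 0.999, 0.0, 0.0]
ft_force: [0.2, -0.6, -1.4]
width: 0.0397
grip_force: 15.0
```

>>> arm_command(moves=[0,0,-1.5,0,0,0,-2.5,0,0,0,-3,0,0,0,-3,0,0,0,-2.5,0,0,0,-1,0,0,0,0,0,0,0,0,0])

```text
time: 22.92
ee_pos: [0.6084, -0.1156, 0.2484]
eef_rot: [-0.037, 0.999, 0.0, -0.0]
ft_force: [-0.3, 0.1, -1.3]
width: 0.0398
grip_force: 15.0
```

```bash
python3 to.py .4884 .2884 .25 tray
```

```text
shift cm [ 9.02 41.17 -0.14] turn 8.79 pos [ 0.6084 -0.1156  0.2484] F [-0.3   0.08 -1.34] w 0.0398 g 15.0 t 22.92 q [-0.36  0.34  0.61  1.47 -0.19  1.4   1.9 ]
```

Empty, as expected.

>>> arm_command(moves=[0.41,1.87,0,0,0.82,3.74,0,0,0.82,3.74,0,0,0.82,3.74,0,0,0.82,3.74,0,0,0.82,3.74,0,0,0.82,3.74,0,0,0.82,3.74,0,0,0.82,3.74,0,0,0.82,3.74,0,0,0.82,3.74,0,0,0.41,1.87,0,0])

```text
time: 23.92
ee_pos: [0.4852, 0.2929, 0.2467]
eef_rot: [-0.039, 0.999, -0.0, -0.002]
ft_force: [-0.2, 0.6, -0.7]
width: 0.0401
grip_force: 15.0
```

>>> arm_command(moves=[0,0,0,4.4,0,0,0,4.4,0,0,0,0,0,0,0,0,0,0,0,0])

```text
time: 24.33
ee_pos: [0.4884, 0.2875, 0.2484]
eef_rot: [0.039, 0.999, -0.001, -0.001]
ft_force: [0.5, 0.2, -1.2]
width: 0.04
grip_force: 15.0
```

```bash
python3 to.py .4884 .2884 .055 tray
```

```text
shift cm [-0.02  0.11 19.34] turn 0.1 pos [0.4884 0.2875 0.2484] F [ 0.46  0.24 -1.23] w 0.04 g 15.0 t 24.33 q [-0.93  0.19  0.36  1.6  -0.07  1.37  0.94]
```

>>> arm_command(moves=[0,0.1,1.5,0,0,0,3,0,0,0,3,0,0,0,3,0,0,0,3,0,0,0,2.5,0,0,0,1.8,0,0,0,1,0,0,0,0.5,0,0,0,0,0])

```text
time: 25.17
ee_pos: [0.4886, 0.2886, 0.056]
eef_rot: [0.04, 0.999, -0.0, -0.0]
ft_force: [0.5, -0.6, -1.0]
width: 0.0404
grip_force: 15.0
```

>>> arm_command(moves=[0,0,0,0,0,0,0.4,0,0,0,0.4,0,0,0,0.4,0,0,0,0.4,0,0,0,0.4,0,0,0,0.4,0,0,0,0.4,0,0,0,0,0], squeeze=6)

```text
time: 25.92
ee_pos: [0.4882, 0.2887, 0.0274]
eef_rot: [0.04, 0.999, -0.0, -0.001]
ft_force: [0.1, 0.6, -0.7]
width: 0.0398
grip_force: 6.0
```

>>> arm_command(moves=[0,0,0.3,0,0,0,0.3,0,0,0,0.3,0,0,0,0.3,0,0,0,0.2,0,0,0,0,0,0,0,0,0])

```text
time: 26.5
ee_pos: [0.4885, 0.2889, 0.0143]
eef_rot: [0.04, 0.999, -0.0, -0.0]
ft_force: [-0.3, -0.2, -0.9]
width: 0.0395
grip_force: 6.0
```

```bash
python3 to.py .4884 .2884 .0125 tray
```

```text
shift cm [ 0.01 -0.05  0.18] turn -0.02 pos [0.4885 0.2889 0.0143] F [-0.3  -0.22 -0.92] w 0.0395 g 6.0 t 26.5 q [-0.88  0.43  0.32  1.84 -0.17  0.9   1.01]
```

>>> arm_command(moves=[0,0,0.1,0,0,0,0.1,0,0,0,0,0,0,0,0,0])

```text
time: 26.83
ee_pos: [0.4888, 0.289, 0.0126]
eef_rot: [0.04, 0.999, 0.0, -0.0]
ft_force: [-0.2, 1.1, 0.2]
width: 0.0399
grip_force: 6.0
```

>>> arm_command(moves=[0,0,0,0,0,0,0,0,0,0,0,0,0,0,0,0,0,0,-0.5,0,0,0,-1.5,0,0,0,-3,0,0,0,-4,0,0,0,-4,0,0,0,-4,0,0,0,-3,0,0,0,-1,0], fingers=65)

```text
time: 27.83
ee_pos: [0.4905, 0.2898, 0.2285]
eef_rot: [0.041, 0.999, 0.003, 0.003]
ft_force: [0.5, 0.0, 0.3]
width: 0.0567
grip_force: 0.0
```

>>> arm_command(moves=[1,-3,-1,0,1,-3,-1,0,1,-3,-1,0,1,-3,0,0,1,-3,0,0,0,-2,0,0,0,0,0,0])

```text
time: 28.42
ee_pos: [0.425, 0.1194, 0.2529]
eef_rot: [0.043, 0.999, 0.001, 0.0]
ft_force: [-0.1, -0.2, 0.1]
width: 0.0567
grip_force: 0.0
```

```bash
python3 to.py .4884 .2884 .0125 tray;python3 -c "
from h import *
a=cv2.resize(r.camera('side')[120:360,200:400,::-1],None,fx=2,fy=2,interpolation=2)
b=cv2.resize(r.camera('top')[120:340,80:480,::-1],(400,220)); b=cv2.copyMakeBorder(b,0,260,0,0,0)
cv2.imwrite('pics/end.png',np.hstack([a,b]))"
```

```text
shift cm [-4.87 17.35 24.06] turn -0.3 pos [0.425  0.1194 0.2529] F [-0.13 -0.22  0.1 ] w 0.0567 g 0.0 t 28.42 q [-0.85 -0.13  0.44  1.89  0.05  1.37  1.06]
```

View pics/end.png

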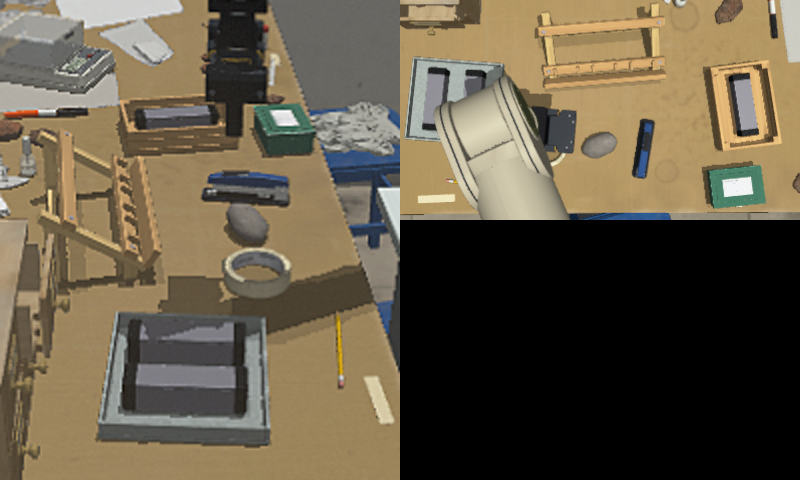

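The picture shows two sleeves lying flat side by side in the tray (around 185,340 and 185,385). The full one lies flat in the crate (175,115; 740,105 in the top view). The tape roll, pebble and stapler have not moved, and the gripper is clear of everything.

```bash
python3 -c "
from bench import r
print(r.close_job())"
```

```text
the job is handed in; nothing more can be done
None
```

The full sleeve (about 4.5 N when lifted) lies flat in the crate and the two empties (about 1.1–1.3 N) lie flat in the tray; the tape roll, pebble and stapler were not moved, and the job was handed in at about 28 s of the 67 s allowed.

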